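# Wring the ceramic flat onto its lapped master

## Robot

A 6-joint arm with a two-finger parallel gripper is mounted at the origin on a cart in front of the work surface, level with it; the furniture and walls round the work are solid. World frame = base frame: x ahead of the robot, y to its left, z up, the work surface at z = 0. Lengths are in m, angles in rad, forces in N, time in s.
With the tool pointing down it reaches from about 0.25 to 0.725 m from the base axis. Payload 4 kg.
Tool frame: the origin (TCP) lies at the very end of the fingers, on their centre line; the grasp point (between the pads) lies 19 mm behind it; z points along the fingers, y is the line along which they close (so a half turn about z gives the same grasp; the last joint's range is limited). The gripper opens to 85 mm and grips with 20 to 120 N. Pads are 22 mm wide; open, the fingers measure 114 mm over their backs; the gripper's body (76 mm by 85 mm) begins 54 mm behind the grasp point. The pads swing forward as they close: fully open they stand 13 mm farther back than shut.
Start: joints at [1.216, 0.241, 0.005, 1.335, 0, 1.571], TCP at [0.174, 0.469, 0.231] pointing down, gripper open.
Joint ranges: [-2.72, 2.72], [-1.05, 1.87], [-1.09, 1.28], [-1.99, 2.15], [-1.42, 1.44], [-3.14, 3.14]. Speed limits (rad/s): [2.79, 2.79, 3.14, 3.14, 3.14, 3.14].

## Interface

Orientations are given as a unit quaternion [x, y, z, w].
In Python, from workcell import telemetry, vision, workorder gives the robot as it stands.
- The arm moves only by the shell command python3 -m inch 'ROWS'. ROWS is JSON, a list of rows, each a list of 3 entries, a list of its own where there are three numbers: the turn, a rotation vector about the tool's x, y, z scaled (see below), then the shift along the tool's x, y, z scaled (see below), then the closure, from -1 (fully open) to 1 (shut). A call has 1 to 10 rows; each row shifts and turns the commanded pose from where the row before left it, along the tool's axes as they then stand; what a row does not reach is not made up. The controller multiplies each number of a shift by 0.3 m and each number of a turn by 360 degrees. A row lasts 1/12 s, in which the tool goes at most 41.7 mm and 7.16 degrees, less where a joint would pass 70% of its speed; a pose out of reach is approached as far as the arm can. A call with a number of a shift or a turn outside -1 to 1 is refused whole. A call with a gripper value outside its range is refused whole. The fingers move at their own pace and stop on an object; the grip force is fixed at half the most. Time passes only in rows, so rows that do not move let the fingers close. It gives the time, the measured TCP pose, the force, the opening and the grip force at its end, in the units of the state.
- telemetry.get_obs(): the state, without advancing time (a new reading comes with each control period).
- vision.camera(name): name is "scene" or "side" or "wrist"; returns a dict with "img" (400x640x3 uint8, red, green, blue), "fov_y" (degrees; the focal length in pixels is half the picture's height over the tangent of half this angle, whatever the lens; pixels are square), "cx", "cy" (the principal point, pixels), "pose" (4x4, takes a point from camera to world coordinates). Camera axes: x right, y up, looking along -z (the intrinsics and any distortion apply to the point x, -y, -z); pixel columns grow to the right and rows downward; lengths in m; the calibration is good to about 2 mm. A picture is of the moment at which its call begins. There is no depth.
- workorder.job_done(): hands the job in; it is judged then, once.
The state is a dict: "clock": time; "joint_pos": joint angles; "joint_vel": joint speeds; "tau": joint torques, N m; "eef_pos": TCP position; "tool_rot": TCP orientation; "ft_force": force on the tool from outside, world axes, zero at the start; "ft_torque": the same for the moment, N m; "grip_width": finger opening in m; "grasp_force": force on a finger pad.
Only numpy, scipy, OpenCV 4.12 (cv2) and the standard library are available. Lean on these libraries where they do the work, as an engineer would, in place of code of your own. Each camera call takes 0.05 s, during which the arm holds its last target. There are 200 camera calls.

## Task

Uncover the steel master in the flat holder: lift the dust cover just clear of its seat and slide it along under the lips of its channels until it is right off the master, and leave it lying there. Then wring the white ceramic flat onto the master: without ever lifting or tipping it, slide it along the fence until it lies squarely over the master, up against both the fence and the end stop, and press it down firmly. Do not push the mug, the oil bottle or the tape roll about.

Things in the scene. Friction and masses are not known exactly. Their poses are not given: they have to be found in the camera images.
- holder: Fixed bench holder on a grey cast base, 156 (x) by 384 (y) by 60 mm high, turned by its yaw. Frame: x away from the robot, y along the holder to the left, z up; origin on the bench under the master's centre. From right to left: plastic slip plate (y -190 to -52 mm), lapped steel master (y -50 to 50), open bay where the cover parks (y 58 to 181).
- bed: Level face of the holder, 30 mm above the bench: grey slip plate (x -78 to 45 mm, y -190 to -52; open in front) and steel master together. Fixed; origin and axes as holder.
- master (a point): Centre of the bare steel master's lapped face, 90 mm (x) by 100 mm (y), 30 mm above the bench. Axes as the holder's; the flat's home.
- fence (a point): Point at the foot of the fence beside the slip plate. The fence is the straight inner face of the rear rail, at holder x = 45.5 mm along slip plate and master; 13 mm high beside the slip plate, 8 mm beside the master.
- front_rail (a point): Inner top edge of the front rail beside the master, holder x = -58 mm, 8 mm above the master's face. This rail reaches to x = -82 (rim there 12 mm above the face), starts with a round nose 13 mm high at y = -69 mm and runs left; none stands before the slip plate.
- end_stop (a point): Foot of the low end stop at the master's left end: face at holder y = 50.5 mm, 10 mm high above the master.
- channel (a point): Middle of the channels for the parked cover, at the height of their floor (the rail tops, 43 mm above the bench, 5 mm above the floor of the cover's seat); holder x -6, y 120 mm. From holder y = 54 mm on, lips reach 14 mm inward over both edges, undersides 56 mm and tops 60 mm above the bench. A bar at y = 181 ends the channels.
- cover: Aluminium dust cover, 136 (x) by 97 (y) by 6 mm, 0.25 kg, loose, recessed 5 mm in its seat on the rails over the master, 1 to 2 mm of play. Origin at the centre of its underside, axes as the holder's; seated at holder x -6, y 0, z 38 mm. Raised 5 to 12 mm it slides left (+y) under the lips; clear of the master at holder y of 101 mm or more, stopped at 132.
- cover_grip (a point): Centre of the cover's black handle bar, 12 mm wide (x), 84 mm long (along y) and 12 mm high, on two posts; this point is 40 mm above the cover's underside. Good for pinching across x from above.
- flat: White ceramic flat with a small centre bore, 90 (x) by 100 (y) by 25 mm, about 0.55 kg, loose, lying on the slip plate to the right of the master, somewhat askew and away from the fence; too wide to grasp, it slides under a push of about 2 to 5 N. Origin at the centre of its underside. Home: origin on master, axes parallel to the holder's.
- mug: Blue and white mug, 78 mm across, 92 mm high, standing on the bench to the right of the holder. Origin at the centre of its underside.
- oil: Small brown bottle with a black cap, 25 mm across, 43 mm high, on the bench behind the holder. Origin at its underside.
- tape: Roll of tape lying flat, 52 mm across, 18 mm high, on the bench behind the holder. Origin at its underside.
Mind the look-alikes: they are no part of the job. Of the things that look like the flat, the larger one is meant.

How it is judged:
On the way, in this order (a step that is already met when the one before it is completed fails the run):
1. the dust cover has been slid along its channels, clear of the master (y of cover in the frame of holder above 0.101 m and z of cover in the frame of holder below 0.056 m), for 0.2 s.
2. the flat lies home over the master and is pressed down on it (more than 9 N on the bed, its own weight of about 5 N included) (x of flat in the frame of master between -0.003 and 0.003 m and y of flat in the frame of master between -0.003 and 0.003 m and angle between the x axis of flat and the x axis of holder, either way round below 0.035 rad and contact force between flat and bed above 9 N), for 0.2 s.
At the end, for the whole second after the job is handed in: The flat lies flat over the master, within 3 mm of coinciding with it each way and square to it within 2 degrees; the cover lies flat on the floor of its channels, clear of the master (origin beyond holder y = 101 mm); both are at rest (x of flat in the frame of master between -0.003 and 0.003 m and y of flat in the frame of master between -0.003 and 0.003 m and z of flat in the frame of master below 0.002 m and angle between the x axis of flat and the x axis of holder, either way round below 0.035 rad and angle between each of flat, cover's own z axis and vertical below 0.03 rad and y of cover in the frame of holder above 0.101 m and z of cover in the frame of holder below 0.0455 m and linear speed of each of flat, cover below 0.01 m/s); the robot touches nothing.
It fails at once if the flat is lifted more than 6 mm off the bed or tipped by more than 6 degrees (z of flat in the frame of master above 0.006 m or angle between flat's own z axis and vertical above 0.105 rad).
It fails at once if the cover is taken up out of its channels (more than 35 mm above its seat) (z of cover in the frame of holder above 0.073 m).
It fails at once if the mug, the oil bottle or the tape roll is pushed more than 30 mm (distance of any of mug, oil, tape from where it was at the start of the episode above 0.03 m).
It also fails if it takes over 67 s, if anything falls off the work surface, if the arm or the gripper's body presses on something with over 40 N, if the wrist force passes 120 N, or if a joint passes its speed limit or range.

## Working session

There is one attempt and no reset: what is moved stays moved. The work goes in short steps, Python scripts to look and compute and a shell command to move; the robot and the scene stay as the last step left them, time stands still between calls to the robot, and variables do not carry over. Pictures are saved under pics/ and viewed, at most 10 in all, crops included, and the job is handed in when it is done.

```bash
mkdir -p pics; ls
python3 - <<'E'
from workcell import telemetry, vision
import cv2
o=telemetry.get_obs()
print({k:o[k] for k in('clock','eef_pos','tool_rot','ft_force','grip_width')})
for n in('scene','side'):
    c=vision.camera(n); cv2.imwrite(f'pics/{n}0.png',c['img'][:,:,::-1])
    print(n,{k:v for k,v in c.items() if k!='img'})
E
```

```text
pics
{'clock': 0.0, 'eef_pos': array([0.17348522, 0.46823354, 0.2303963 ]), 'tool_rot': array([ 1.76498908e-01,  9.84300237e-01, -1.06847760e-03, -1.93885837e-04]), 'ft_force': array([-0.08255915, -0.01937527,  0.16808294]), 'grip_width': 0.08543284797672822}
scene {'fov_y': 56.01542047637876, 'cx': 314.7295437905421, 'cy': 201.50003068394616, 'pose': array([[ 0.57383928,  0.50983885, -0.64091562, -0.02072314],
       [-0.81882907,  0.37158756, -0.43754045, -0.34157439],
       [ 0.01508115,  0.77587823,  0.63070241,  0.66717505],
       [ 0.        ,  0.        ,  0.        ,  1.        ]])}
side {'fov_y': 55.51762833820575, 'cx': 320.0484185286634, 'cy': 202.12664931095853, 'pose': array([[-0.99641462, -0.05584072,  0.06355879,  0.61282162],
       [ 0.08380038, -0.54808013,  0.83221732,  0.88224295],
       [-0.0116363 ,  0.83455976,  0.55079453,  0.60207286],
       [ 0.        ,  0.        ,  0.        ,  1.        ]])}
```

View pics/scene0.png

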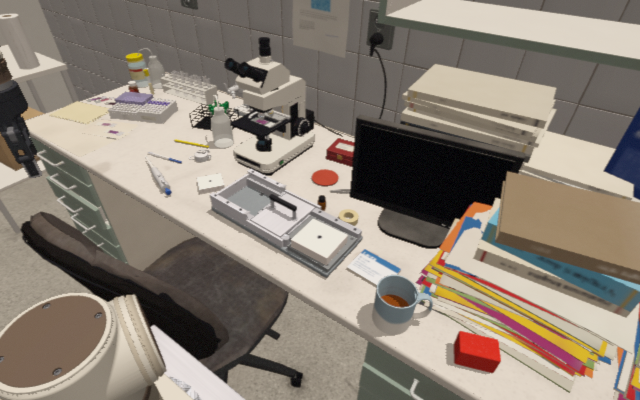

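View pics/side0.png

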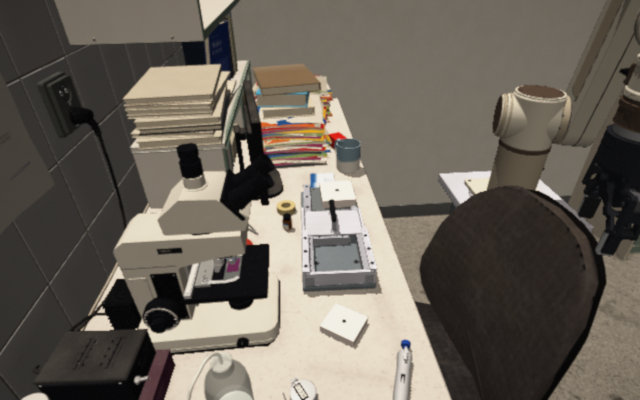

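The scene shows the holder from (215,200) to (358,240), with the cover and its black handle at about (282,203). The two white bored blocks are at (318,240), on the slip plate, and (209,183), on the bench left of the holder. The first is larger and lies on the slip plate, so it is the flat. The side view agrees: the flat is at (338,193) and the look-alike at (344,323). Next is one enlarged crop to confirm this.

Run:
```python
import cv2
i=cv2.imread('pics/scene0.png')[168:278,195:365]
cv2.imwrite('pics/crop0.png',cv2.resize(i,None,fx=4.7,fy=4.7,interpolation=cv2.INTER_CUBIC))
i=cv2.imread('pics/side0.png')[168:298,285:395]
cv2.imwrite('pics/crop1.png',cv2.resize(i,None,fx=4.5,fy=4.5,interpolation=cv2.INTER_CUBIC))
```

```text
(no output)
```

View pics/crop0.png

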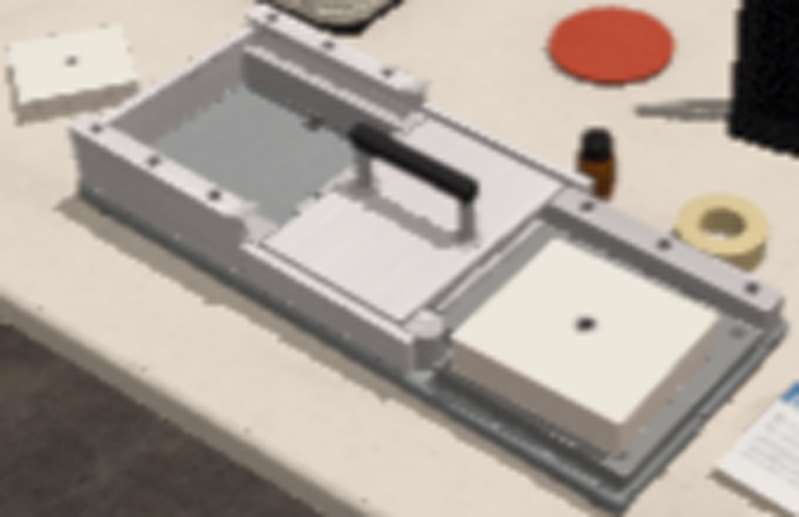

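View pics/crop1.png

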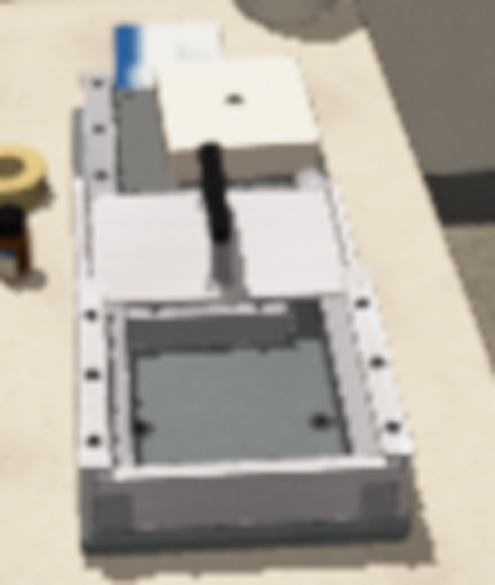

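The crop confirms it. The flat on the slip plate is at crop0 (586,324), and the smaller block at (70,60) is the decoy. The cover handle runs from (360,137) to (468,188). Next I fit the holder and flat poses from both views.

```bash
cat > h.py <<'E'
import numpy as np, cv2
from scipy.optimize import least_squares
from scipy.spatial.transform import Rotation as R
def proj(c,P):
    T=np.array(c['pose']); p=(np.asarray(P)-T[:3,3])@T[:3,:3]
    f=200/np.tan(np.radians(c['fov_y'])/2)
    return np.c_[c['cx']+f*p[:,0]/-p[:,2], c['cy']-f*p[:,1]/-p[:,2]]
def place(q,P):  # q=x,y,yaw
    P=np.array(P,float); c,s=np.cos(q[2]),np.sin(q[2])
    return np.c_[q[0]+c*P[:,0]-s*P[:,1], q[1]+s*P[:,0]+c*P[:,1], P[:,2]]
def fit(views,q0):  # views: (cam,P,uv)
    fun=lambda q:np.concatenate([(proj(c,place(q,P))-uv).ravel() for c,P,uv in views])
    r=least_squares(fun,q0,loss='soft_l1'); return r.x,fun(r.x).reshape(-1,2)
def crop(uv,s,off): return (np.array(uv,float)+.5)/s-.5+np.array(off)
E
cat > m0.py <<'E'
from h import *
from workcell import vision
S,D=vision.camera('scene'),vision.camera('side')
cs=lambda p:crop(p,4.7,(195,168)); cd=lambda p:crop(p,4.5,(285,168))
H=np.array([[-6,42,78],[-6,-42,78],[62,-48.5,44],[-74,-48.5,44]])/1e3
H2=np.array([[-6,42,78],[-6,-42,78],[62,48.5,44],[62,-48.5,44],[-74,48.5,44],[-74,-48.5,44]])/1e3
hv=[(S,H,cs([[360,137],[468,188],[565,187],[405,320]])),(D,H2,cd([[222,235],[208,150],[92,300],[95,195],[352,292],[325,190]]))]
F=np.array([[0,0,55],[-45,50,55],[45,50,55],[45,-50,55],[-45,-50,55]])/1e3
fv=[(S,F,cs([[586,324],[455,335],[548,238],[720,318],[617,428]])),(D,F,cd([[234,99],[318,140],[168,152],[158,65],[298,58]]))]
for n,v in(('holder',hv),('flat',fv)):
    for vv in(v,v[:1],v[1:]):
        q,r=fit(vv,[.5,0,0]); print(n,q.round(4),'deg',np.degrees(q[2]).round(2)); 
    
    q,r=fit(v,[.5,0,0]);print(r.round(1).tolist())
E
python3 m0.py
```

```text
holder [ 0.5319  0.1279 -0.0342] deg -1.96
holder [ 0.5351  0.1285 -0.0333] deg -1.91
holder [ 0.531   0.1279 -0.0421] deg -2.41
[[-1.5, -0.2], [1.4, 2.3], [-0.3, 0.1], [-1.1, 1.1], [-0.4, 0.4], [0.1, -0.4], [-0.1, 0.3], [-1.4, 0.3], [-0.6, -0.2], [0.1, -0.6]]
flat [ 4.997e-01  2.000e-04 -6.300e-03] deg -0.36
flat [ 5.006e-01  2.000e-04 -2.000e-03] deg -0.11
flat [ 0.4989  0.0008 -0.0187] deg -1.07
[[-0.4, 0.7], [-1.7, 0.4], [1.4, 0.0], [-0.3, -0.0], [-0.0, -0.1], [-0.1, 0.4], [0.3, 0.3], [-0.3, -0.6], [-0.9, -0.4], [-0.6, -0.4]]
```

```bash
cat > plan.py <<'E'
# plan.py x y z holder_yaw n : prints rows' shift (units of .3m) and turn (units of 360deg) to reach the pose
import sys; from h import *
from workcell import telemetry
x,y,z,yaw=map(float,sys.argv[1:5]); n=int(sys.argv[5])
o=telemetry.get_obs(); R0=R.from_quat(o['tool_rot']); p=np.array(o['eef_pos'])
c,s=np.cos(yaw),np.sin(yaw)
R1=R.from_matrix(np.array([[-s,c,0],[c,s,0],[0,0,-1]]))  # tool y=holder x, tool x=holder y
rv=(R0.inv()*R1).as_rotvec(); d=(np.array([x,y,z])-p)
print('p',p.round(4),'f',np.round(o['ft_force'],1),'total turn deg',np.degrees(rv).round(2),'mm',(d*1e3).round(1),'t',o['clock'])
for i in range(n):
    Ri=R0*R.from_rotvec(rv*(i/n))
    print((rv/n/2/np.pi).round(4).tolist(),(Ri.inv().apply(d/n)/.3).round(3).tolist())
E
python3 plan.py .526 .128 .22 -.034 14
```

```text
p [0.1736 0.4685 0.2307] f [-0.2  0.2  0.6] total turn deg [-7.000e-02  5.000e-02  7.162e+01] mm [ 352.4 -340.5  -10.7] t 0.2
[-0.0, 0.0, 0.0142] [-0.107, -0.047, 0.003]
[-0.0, 0.0, 0.0142] [-0.111, -0.037, 0.003]
[-0.0, 0.0, 0.0142] [-0.113, -0.027, 0.003]
[-0.0, 0.0, 0.0142] [-0.115, -0.017, 0.003]
[-0.0, 0.0, 0.0142] [-0.116, -0.007, 0.003]
[-0.0, 0.0, 0.0142] [-0.117, 0.004, 0.003]
[-0.0, 0.0, 0.0142] [-0.116, 0.014, 0.003]
[-0.0, 0.0, 0.0142] [-0.114, 0.025, 0.003]
[-0.0, 0.0, 0.0142] [-0.111, 0.035, 0.003]
[-0.0, 0.0, 0.0142] [-0.108, 0.044, 0.003]
[-0.0, 0.0, 0.0142] [-0.104, 0.054, 0.003]
[-0.0, 0.0, 0.0142] [-0.098, 0.063, 0.003]
[-0.0, 0.0, 0.0142] [-0.092, 0.071, 0.003]
[-0.0, 0.0, 0.0142] [-0.086, 0.079, 0.003]
```

```bash
python3 -m inch '[[[0,0,0.0142],[-0.107,-0.047,0.003],-1],[[0,0,0.0142],[-0.111,-0.037,0.003],-1],[[0,0,0.0142],[-0.113,-0.027,0.003],-1],[[0,0,0.0142],[-0.115,-0.017,0.003],-1],[[0,0,0.0142],[-0.116,-0.007,0.003],-1],[[0,0,0.0142],[-0.117,0.004,0.003],-1],[[0,0,0.0142],[-0.116,0.014,0.003],-1],[[0,0,0.0142],[-0.114,0.025,0.003],-1]]'
python3 -m inch '[[[0,0,0.0142],[-0.111,0.035,0.003],-1],[[0,0,0.0142],[-0.108,0.044,0.003],-1],[[0,0,0.0142],[-0.104,0.054,0.003],-1],[[0,0,0.0142],[-0.098,0.063,0.003],-1],[[0,0,0.0142],[-0.092,0.071,0.003],-1],[[0,0,0.0142],[-0.086,0.079,0.003],-1],[[0,0,0],[0,0,0],-1],[[0,0,0],[0,0,0],-1]]'
python3 plan.py .526 .128 .22 -.034 1
python3 - <<'E'
from workcell import vision
import cv2
c=vision.camera('wrist'); cv2.imwrite('pics/w0.png',c['img'][:,:,::-1])
print({k:v for k,v in c.items() if k!='img'})
E
```

```text
clock: 0.87
eef_pos: [0.3759, 0.2729, 0.224]
tool_rot: [0.511, 0.86, -0.0, -0.0]
ft_force: [0.2, 0.9, 0.8]
grip_width: 0.0855
grasp_force: 0.0
clock: 1.53
eef_pos: [0.5267, 0.127, 0.2179]
tool_rot: [0.72, 0.694, -0.001, -0.0]
ft_force: [-0.3, 0.9, -0.4]
grip_width: 0.0853
grasp_force: 0.0
p [0.5267 0.127  0.2179] f [-0.3  0.9 -0.4] total turn deg [-0.08  0.01 -0.12] mm [-0.7  1.   2.1] t 1.5333
[-0.0002, 0.0, -0.0003] [0.003, -0.003, -0.007]
{'fov_y': 61.850674713176105, 'cx': 317.45682086001403, 'cy': 196.29621873629617, 'pose': array([[ 0.99933527,  0.03421707,  0.01257783,  0.53006398],
       [-0.0363677 ,  0.95965313,  0.27882478,  0.19843324],
       [-0.00252979, -0.27909686,  0.96025962,  0.35955698],
       [ 0.        ,  0.        ,  0.        ,  1.        ]])}
```

View pics/w0.png

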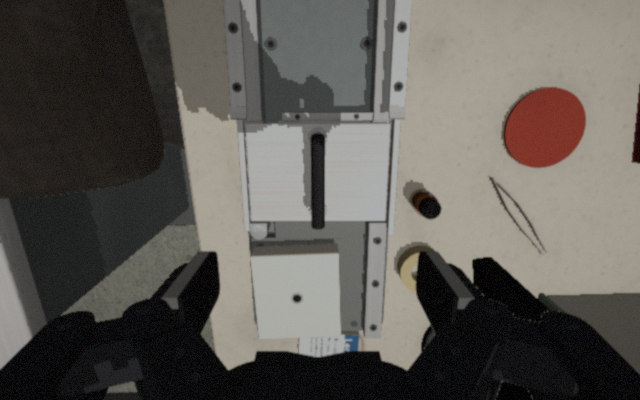

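The wrist view shows the cover edges at about columns 248 and 390 and rows 123 and 221. The handle runs (318,136)–(317,228). The flat's top face has corners (253,257), (339,252), (342,335), (258,339), with the bore at (297,298).

```bash
cat >> m0.py <<'E'
print('--- wrist')
import pickle
W=vision.camera('wrist'); print(np.round(W['pose'][:3,3],4))
HW=np.array([[62,48.5,44],[62,-48.5,44],[-74,48.5,44],[-74,-48.5,44],[-6,42,78],[-6,-42,78]])/1e3
wv=(W,HW,np.array([[390,123],[387,220],[248,125],[249,221],[318,136],[317.5,228]]))
wf=(W,F,np.array([[297,298],[253,257],[339,252],[342,335],[258,339]]))
for n,v in(('holder',hv+[wv]),('holder w',[wv]),('flat',fv+[wf]),('flat w',[wf])):
    q,r=fit(v,[.5,0,0]); print(n,q.round(4),'deg',np.degrees(q[2]).round(2),r[-6:].round(1).tolist())
g=cv2.cvtColor(cv2.imread('pics/w0.png')[20:345,215:425],cv2.COLOR_BGR2RGB)
cv2.imwrite('pics/w0c.png',cv2.resize(g[:,:,::-1],None,fx=1.84*2/2,fy=1.84,interpolation=cv2.INTER_CUBIC))
E
python3 m0.py
```

```text
holder [ 0.5319  0.1279 -0.0342] deg -1.96
holder [ 0.5351  0.1285 -0.0333] deg -1.91
holder [ 0.531   0.1279 -0.0421] deg -2.41
[[-1.5, -0.2], [1.4, 2.3], [-0.3, 0.1], [-1.1, 1.1], [-0.4, 0.4], [0.1, -0.4], [-0.1, 0.3], [-1.4, 0.3], [-0.6, -0.2], [0.1, -0.6]]
flat [ 4.997e-01  2.000e-04 -6.300e-03] deg -0.36
flat [ 5.006e-01  2.000e-04 -2.000e-03] deg -0.11
flat [ 0.4989  0.0008 -0.0187] deg -1.07
[[-0.4, 0.7], [-1.7, 0.4], [1.4, 0.0], [-0.3, -0.0], [-0.0, -0.1], [-0.1, 0.4], [0.3, 0.3], [-0.3, -0.6], [-0.9, -0.4], [-0.6, -0.4]]
--- wrist
[0.5282 0.2005 0.3602]
holder [ 0.5318  0.13   -0.0262] deg -1.5 [[1.1, 0.5], [-1.2, 1.7], [-3.4, -0.7], [2.0, 1.4], [-0.2, -1.3], [0.8, 0.5]]
holder w [ 0.5317  0.1303 -0.0253] deg -1.45 [[1.0, 0.1], [-1.3, 1.4], [-3.6, -0.9], [1.9, 1.1], [-0.4, -1.6], [0.7, 0.2]]
flat [0.5002 0.002  0.009 ] deg 0.52 [[-1.0, -0.2], [0.4, 0.0], [-3.2, -1.0], [0.3, 0.8], [-0.6, 1.9], [0.7, 0.6]]
flat w [0.5003 0.0025 0.0134] deg 0.77 [[0.4, -0.4], [-3.4, -1.2], [0.2, 0.1], [-0.3, 1.3], [1.0, 0.4]]
```

```bash
cat > ov.py <<'E'
from h import *
from workcell import vision
import sys
q=list(map(float,sys.argv[1:4])); f=list(map(float,sys.argv[4:7])); out=sys.argv[7]
c=vision.camera('wrist'); k=2.6
im=cv2.resize(c['img'][30:345,205:425,::-1].copy(),None,fx=k,fy=k,interpolation=cv2.INTER_CUBIC)
im=cv2.resize(c['img'][120:345,215:425,::-1].copy(),None,fx=k,fy=k,interpolation=cv2.INTER_CUBIC)
def line(q,P,col):
    uv=(proj(c,place(q,np.array(P)/1e3))-[215,120]+.5)*k-.5
    cv2.polylines(im,[np.round(uv*8).astype(np.int32)],False,col,1,cv2.LINE_AA,3)
line(q,[[45.5,-52,43],[45.5,-190,43]],(0,0,255)); line(q,[[-78,-190,30],[45,-190,30]],(0,0,255))
line(q,[[62,48.5,44],[62,-48.5,44],[-74,-48.5,44],[-74,48.5,44],[62,48.5,44]],(0,200,0))
line(q,[[-6,42,84],[-6,-42,84]],(0,255,255))
line(f,[[45,50,55],[45,-50,55],[-45,-50,55],[-45,50,55],[45,50,55]],(255,0,0))
cv2.imwrite(out,im); print(c['pose'][:3,3].round(4))
E
python3 ov.py .5318 .130 -.030 .5002 .002 .009 pics/ov0.png
```

```text
[0.5281 0.2008 0.3604]
```

View pics/ov0.png

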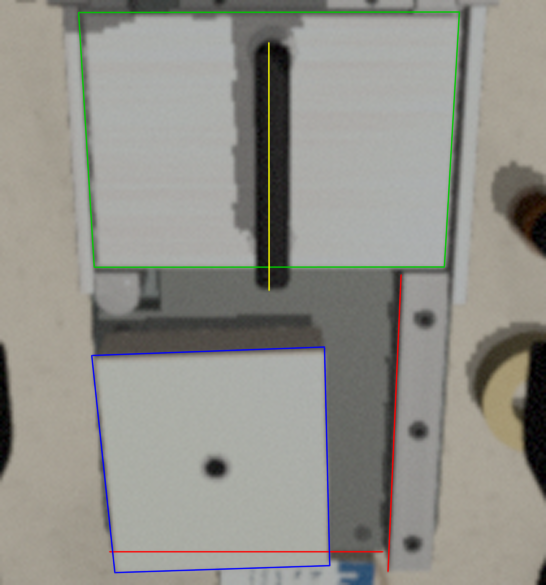

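The overlay (holder red/green, flat blue) fits the picture closely. The handle is about 1 mm to the right of the yellow line.

```bash
python3 plan.py .5267 .130 .06 -.030 1
```

```text
p [0.5253 0.1296 0.2189] f [-0.   0.1  0.6] total turn deg [-0.01 -0.   -0.05] mm [   1.4    0.4 -158.9] t 1.7833
[-0.0, -0.0, -0.0002] [0.001, 0.005, 0.53]
```

```bash
python3 -m inch '[[[0,0,0],[0.001,0.005,0.1],0],[[0,0,0],[0,0,0.1],0],[[0,0,0],[0,0,0.1],0],[[0,0,0],[0,0,0.1],0],[[0,0,0],[0,0,0.07],0],[[0,0,0],[0,0,0.04],0],[[0,0,0],[0,0,0.02],0],[[0,0,0],[0,0,0],0],[[0,0,0],[0,0,0],0],[[0,0,0],[0,0,0],0]]'
python3 -m inch '[[[0,0,0],[0,0,0],1],[[0,0,0],[0,0,0],1],[[0,0,0],[0,0,0],1],[[0,0,0],[0,0,0],1],[[0,0,0],[0,0,0],1],[[0,0,0],[0,0,0],1],[[0,0,0],[0,0,0],1],[[0,0,0],[0,0,0],1]]'
```

```text
clock: 2.62
eef_pos: [0.5285, 0.1295, 0.0612]
tool_rot: [0.718, 0.696, 0.001, 0.001]
ft_force: [0.7, 0.4, 0.4]
grip_width: 0.0424
grasp_force: 0.0
clock: 3.28
eef_pos: [0.5282, 0.1291, 0.0609]
tool_rot: [0.719, 0.695, 0.001, 0.0]
ft_force: [-1.4, -0.2, 6.3]
grip_width: 0.0109
grasp_force: 60.1
```

```bash
python3 -m inch '[[[0,0,0],[0,0,-0.01],1],[[0,0,0],[0,0,-0.01],1],[[0,0,0],[0,0,-0.009],1],[[0,0,0],[0,0,0],1],[[0,0,0],[0,0,0],1]]'
python3 -m inch '[[[0,0,0],[0.02,0,0],1],[[0,0,0],[0.03,0,0],1],[[0,0,0],[0.03,0,0],1],[[0,0,0],[0.03,0,0],1],[[0,0,0],[0.03,0,0],1],[[0,0,0],[0,0,0],1]]'
```

```text
clock: 3.7
eef_pos: [0.5275, 0.1288, 0.0683]
tool_rot: [0.719, 0.695, -0.0, -0.0]
ft_force: [-1.1, -0.4, -2.5]
grip_width: 0.0106
grasp_force: 59.0
clock: 4.2
eef_pos: [0.5292, 0.1733, 0.0684]
tool_rot: [0.718, 0.696, 0.001, -0.0]
ft_force: [0.9, 0.0, -2.5]
grip_width: 0.0104
grasp_force: 59.0
```

```bash
python3 -m inch '[[[0,0,0],[0.03,0,0],1],[[0,0,0],[0.04,0,0],1],[[0,0,0],[0.04,0,0],1],[[0,0,0],[0.04,0,0],1],[[0,0,0],[0.04,0,0],1],[[0,0,0],[0.03,0,0],1],[[0,0,0],[0.02,0,0],1],[[0,0,0],[0,0,0],1],[[0,0,0],[0,0,0],1]]'
python3 -m inch '[[[0,0,0],[0,0,0.003],1],[[0,0,0],[0,0,0.003],1],[[0,0,0],[0,0,0.003],1],[[0,0,0],[0,0,0.001],1],[[0,0,0],[0,0,0],1],[[0,0,0],[0,0,0],1]]'
```

```text
clock: 4.95
eef_pos: [0.5312, 0.243, 0.0683]
tool_rot: [0.718, 0.696, -0.0, 0.0]
ft_force: [-0.4, -0.5, -3.0]
grip_width: 0.0104
grasp_force: 59.0
clock: 5.45
eef_pos: [0.5314, 0.2422, 0.0659]
tool_rot: [0.719, 0.695, -0.0, 0.0]
ft_force: [-1.2, -2.1, 3.1]
grip_width: 0.0107
grasp_force: 59.7
```

```bash
python3 -m inch '[[[0,0,0],[0,0,0],0],[[0,0,0],[0,0,0],0],[[0,0,0],[0,0,0],0],[[0,0,0],[0,0,0],0],[[0,0,0],[0,0,0],0],[[0,0,0],[0,0,-0.02],0],[[0,0,0],[0,0,-0.07],0],[[0,0,0],[0,0,-0.1],0],[[0,0,0],[0,0,-0.12],0],[[0,0,0],[0,0,-0.13],0]]'
python3 -m inch '[[[0,0,0],[-0.13,0,-0.06],0.5],[[0,0,0],[-0.13,0,0],1],[[0,0,0],[-0.13,0,0],1],[[0,0,0],[0,0,0],1],[[0,0,0],[0,0,0],1],[[0,0,0],[0,0,0],1],[[0,0,0],[0,0,0],1]]'
python3 ov.py .5325 .130 -.032 .5002 .002 .009 pics/ov1.png; python3 plan.py .5267 .130 .06 -.030 1
```

```text
clock: 6.28
eef_pos: [0.5304, 0.2424, 0.198]
tool_rot: [0.719, 0.695, -0.001, -0.0]
ft_force: [1.6, 0.4, -0.5]
grip_width: 0.043
grasp_force: 0.0
clock: 6.87
eef_pos: [0.5276, 0.128, 0.2149]
tool_rot: [0.718, 0.696, 0.0, -0.0]
ft_force: [-0.4, 0.1, 1.0]
grip_width: 0.0
grasp_force: 0.0
[0.5304 0.1993 0.3566]
p [0.5275 0.1282 0.2147] f [-0.8 -0.3 -1.6] total turn deg [-0.01 -0.01 -0.08] mm [  -0.8    1.8 -154.7] t 6.9167
[-0.0, -0.0, -0.0002] [0.006, -0.003, 0.516]
```

View pics/ov1.png

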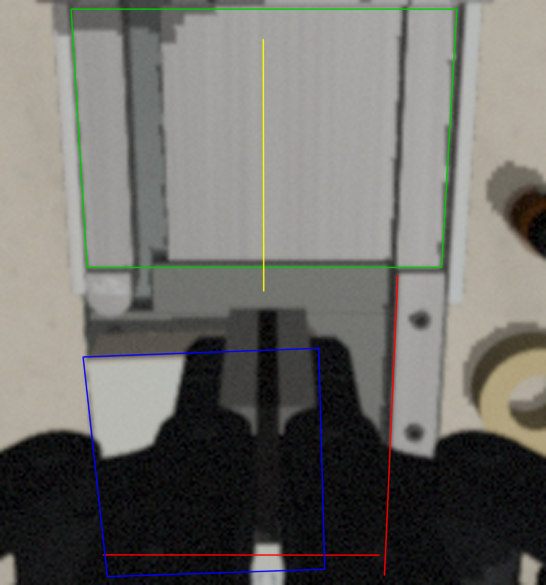

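The cover has parked clear and the master is bare, at columns 158–395. Next I check the mug's position, then plan the approach to the front face of the flat.

```bash
python3 - <<'E'
from h import *
from workcell import vision
S=vision.camera('scene')
for uv,z in(((396,284),.092),((396,316),.0)):
    print(least_squares(lambda p:(proj(S,[[p[0],p[1],z]])-uv).ravel(),[.4,-.1]).x.round(3))
q=[.532,.130,-.031]
print(place(q,[[-.102,-.129,.04],[-.0278,-.205,.04],[0,-.205,.04]]).round(4))
E
python3 plan.py .426 .004 .215 -.031 1
```

```text
[ 0.45  -0.212]
[ 0.45  -0.228]
[[ 0.4261  0.0042  0.04  ]
 [ 0.4979 -0.074   0.04  ]
 [ 0.5256 -0.0749  0.04  ]]
p [0.5275 0.1283 0.2146] f [ 0.9 -0.   0.2] total turn deg [-0.02 -0.01 -0.01] mm [-101.5 -124.3    0.4] t 6.9667
[-0.0, -0.0, -0.0] [-0.425, -0.325, -0.001]
```

```bash
python3 -m inch '[[[0,0,0],[-0.085,-0.065,0],1],[[0,0,0],[-0.085,-0.065,0],1],[[0,0,0],[-0.085,-0.065,0],1],[[0,0,0],[-0.085,-0.065,0],1],[[0,0,0],[-0.085,-0.065,0],1],[[0,0,0],[0,0,0.1],1],[[0,0,0],[0,0,0.1],1],[[0,0,0],[0,0,0.1],1],[[0,0,0],[0,0,0.1],1],[[0,0,0],[0,0,0.08],1]]'
python3 -m inch '[[[0,0,0],[0,0,0.06],1],[[0,0,0],[0,0,0.04],1],[[0,0,0],[0,0,0],1],[[0,0,0],[0,0,0],1]]'
python3 plan.py .426 .004 .04 -.031 1
```

```text
clock: 7.8
eef_pos: [0.4252, 0.0036, 0.069]
tool_rot: [0.718, 0.696, -0.0, -0.0]
ft_force: [-0.1, -0.7, -0.7]
grip_width: -0.0
grasp_force: 0.0
clock: 8.13
eef_pos: [0.4255, 0.0035, 0.0404]
tool_rot: [0.718, 0.696, -0.001, -0.001]
ft_force: [1.3, -0.1, 0.2]
grip_width: 0.0004
grasp_force: 0.0
p [0.4255 0.0035 0.0404] f [ 1.3 -0.1  0.2] total turn deg [-0.11  0.   -0.03] mm [ 0.5  0.5 -0.4] t 8.1333
[-0.0003, 0.0, -0.0001] [0.002, 0.002, 0.001]
```

```bash
python3 -m inch '[[[0,0,0],[0,0.012,0],1],[[0,0,0],[0,0.012,0],1],[[0,0,0],[0,0.012,0],1],[[0,0,0],[0,0.012,0],1],[[0,0,0],[0,0.012,0],1],[[0,0,0],[0,0.012,0],1],[[0,0,0],[0,0.012,0],1],[[0,0,0],[0,0.012,0],1]]'
python3 -m inch '[[[0,0,0],[0,0.01,0],1],[[0,0,0],[0,0.01,0],1],[[0,0,0],[0,0.01,0],1]]'
```

```text
clock: 8.8
eef_pos: [0.4542, 0.0018, 0.0407]
tool_rot: [0.719, 0.695, -0.001, -0.001]
ft_force: [-4.7, 1.0, 1.3]
grip_width: -0.0002
grasp_force: 1.9
clock: 9.05
eef_pos: [0.4638, 0.0015, 0.0407]
tool_rot: [0.719, 0.695, -0.0, -0.0]
ft_force: [-3.5, 0.8, 0.8]
grip_width: 0.0004
grasp_force: 1.7
```

```bash
for i in 1 2 3 ; do :; done; python3 -m inch '[[[0,0,0],[0,0.008,0],1],[[0,0,0],[0,0.008,0],1]]'
python3 -m inch '[[[0,0,0],[0,0.006,0],1],[[0,0,0],[0,0.006,0],1]]'
python3 -m inch '[[[0,0,0],[0,0.004,0],1],[[0,0,0],[0,0.004,0],1],[[0,0,0],[0,0,0],1]]'
```

```text
clock: 9.22
eef_pos: [0.4687, 0.0014, 0.0408]
tool_rot: [0.719, 0.695, -0.0, -0.0]
ft_force: [-3.5, 0.7, 0.9]
grip_width: -0.0003
grasp_force: 1.6
clock: 9.38
eef_pos: [0.4707, 0.0012, 0.0406]
tool_rot: [0.719, 0.695, -0.001, -0.001]
ft_force: [-9.6, 0.0, 7.7]
grip_width: 0.0
grasp_force: 4.8
clock: 9.63
eef_pos: [0.4707, 0.0012, 0.0404]
tool_rot: [0.719, 0.695, -0.003, -0.003]
ft_force: [-11.0, 1.3, 8.1]
grip_width: -0.0001
grasp_force: 5.7
```

```bash
python3 -m inch '[[[0,0,0],[0,-0.03,0],1],[[0,0,0],[0,-0.04,0],1],[[0,0,0],[0,0,-0.08],1],[[0,0,0],[0,0,-0.08],1],[[0,0,0],[0,0,-0.06],1],[[0,0,0],[-0.085,0.074,0],1],[[0,0,0],[-0.085,0.074,0],1],[[0,0,0],[-0.085,0.074,0],1],[[0,0,0],[0,0,0],1],[[0,0,0],[0,0,0],1]]'
python3 plan.py .5196 -.077 .04 -.031 1
```

```text
clock: 10.47
eef_pos: [0.5196, -0.0782, 0.1071]
tool_rot: [0.72, 0.694, 0.001, 0.001]
ft_force: [-0.4, 0.8, -0.6]
grip_width: -0.0001
grasp_force: 0.0
p [ 0.5196 -0.0782  0.1071] f [-0.4  0.8 -0.6] total turn deg [ 0.19  0.02 -0.26] mm [  0.    1.2 -67.1] t 10.4667
[0.0005, 0.0001, -0.0007] [0.004, -0.001, 0.224]
```

```bash
python3 -m inch '[[[0,0,0],[0,0,0.08],1],[[0,0,0],[0,0,0.08],1],[[0,0,0],[0,0,0.06],1],[[0,0,0],[0,0,0],1],[[0,0,0],[0.02,0,0],1],[[0,0,0],[0.02,0,0],1],[[0,0,0],[0.02,0,0],1]]'
python3 -m inch '[[[0,0,0],[0.01,0,0],1],[[0,0,0],[0.01,0,0],1],[[0,0,0],[0.01,0.001,0],1],[[0,0,0],[0.01,0.001,0],1]]'
```

```text
clock: 11.05
eef_pos: [0.519, -0.0585, 0.0423]
tool_rot: [0.719, 0.695, 0.0, 0.001]
ft_force: [-0.4, -2.4, -0.6]
grip_width: 0.0001
grasp_force: 1.1
clock: 11.38
eef_pos: [0.5195, -0.0476, 0.042]
tool_rot: [0.719, 0.695, -0.0, 0.001]
ft_force: [-2.5, -5.0, 3.3]
grip_width: -0.0003
grasp_force: 2.7
```

```bash
python3 -m inch '[[[0,0,0],[0.015,0,0],1],[[0,0,0],[0.015,0.001,0],1],[[0,0,0],[0.015,0,0],1],[[0,0,0],[0.015,0.001,0],1],[[0,0,0],[0.015,0,0],1],[[0,0,0],[0.015,0.001,0],1],[[0,0,0],[0.015,0,0],1],[[0,0,0],[0.015,0.001,0],1]]'
python3 - <<'E'
from workcell import vision
import cv2
c=vision.camera('scene'); i=c['img'][150:300,190:390,::-1]
cv2.imwrite('pics/s2.png',cv2.resize(i,None,fx=3.9,fy=3.9,interpolation=cv2.INTER_CUBIC))
E
```

```text
clock: 12.05
eef_pos: [0.521, -0.0118, 0.0416]
tool_rot: [0.719, 0.695, -0.001, 0.001]
ft_force: [-2.6, -5.9, 2.7]
grip_width: -0.0002
grasp_force: 2.8
```

View pics/s2.png

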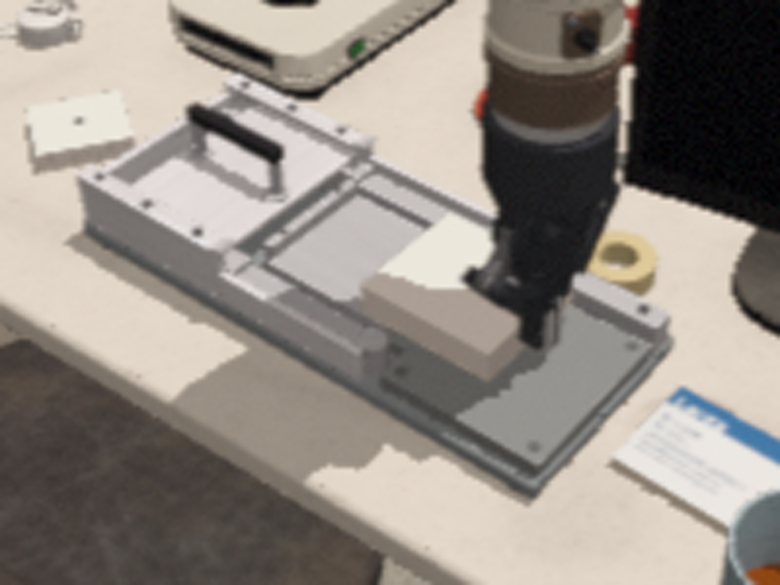

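The cover lies parked at (230,160). The flat at (430,290) is square along the fence and entering the master, so I keep pushing.

```bash
python3 -m inch '[[[0,0,0],[0.015,0,0],1],[[0,0,0],[0.015,0.001,0],1],[[0,0,0],[0.015,0,0],1],[[0,0,0],[0.015,0,0],1],[[0,0,0],[0.015,0,0],1],[[0,0,0],[0.015,0.001,0],1],[[0,0,0],[0.015,0,0],1],[[0,0,0],[0.015,0,0],1],[[0,0,0],[0.015,0,0],1]]'
python3 -m inch '[[[0,0,0],[0.015,0,0],1],[[0,0,0],[0.015,0,0],1],[[0,0,0],[0.015,0,0],1],[[0,0,0],[0.012,0,0],1],[[0,0,0],[0.012,0,0],1],[[0,0,0],[0.01,0,0],1],[[0,0,0],[0.01,0,0],1]]'
```

```text
clock: 12.85
eef_pos: [0.5227, 0.0287, 0.0413]
tool_rot: [0.719, 0.695, -0.001, 0.001]
ft_force: [-3.2, -6.4, 3.1]
grip_width: 0.0001
grasp_force: 2.9
clock: 13.43
eef_pos: [0.5236, 0.0553, 0.0413]
tool_rot: [0.719, 0.695, -0.001, 0.0]
ft_force: [-3.6, -5.9, 4.6]
grip_width: 0.0001
grasp_force: 2.9
```

```bash
python3 -m inch '[[[0,0,0],[0.01,0,0],1],[[0,0,0],[0.01,0,0],1],[[0,0,0],[0.01,0,0],1]]'
python3 -m inch '[[[0,0,0],[0.008,0,0],1],[[0,0,0],[0.007,0,0],1]]'
python3 -m inch '[[[0,0,0],[0.005,0,0],1],[[0,0,0],[0.005,0,0],1]]'
```

```text
clock: 13.68
eef_pos: [0.5239, 0.0643, 0.0413]
tool_rot: [0.719, 0.695, -0.001, 0.001]
ft_force: [-2.2, -6.4, 3.9]
grip_width: -0.0002
grasp_force: 2.9
clock: 13.85
eef_pos: [0.524, 0.0681, 0.0413]
tool_rot: [0.719, 0.695, -0.002, 0.001]
ft_force: [-2.9, -10.9, 5.7]
grip_width: 0.0001
grasp_force: 5.8
clock: 14.02
eef_pos: [0.524, 0.0681, 0.0414]
tool_rot: [0.72, 0.694, -0.004, 0.003]
ft_force: [-2.7, -18.8, 5.8]
grip_width: -0.0
grasp_force: 9.4
```

```bash
python3 -m inch '[[[0,0,0],[-0.03,0,0],1],[[0,0,0],[-0.03,0,0],1],[[0,0,0],[0,0,-0.09],1],[[0,0,0],[0,0,-0.09],1],[[0,0,0],[0,0,-0.07],1],[[0,0,0],[0.083,-0.08,0],1],[[0,0,0],[0.083,-0.08,0],1],[[0,0,0],[0.083,-0.08,0],1],[[0,0,0],[0,0,0],1],[[0,0,0],[0,0,0],1]]'
python3 plan.py .4555 .1325 .047 -.031 1
```

```text
clock: 14.85
eef_pos: [0.4539, 0.1333, 0.1162]
tool_rot: [0.718, 0.697, 0.001, -0.0]
ft_force: [-0.2, 0.4, 0.7]
grip_width: 0.0
grasp_force: 0.0
p [0.4539 0.1333 0.1162] f [-0.2  0.4  0.7] total turn deg [ 0.02 -0.08  0.08] mm [  1.6  -0.8 -69.2] t 14.85
[0.0001, -0.0002, 0.0002] [-0.003, 0.005, 0.231]
```

```bash
python3 -m inch '[[[0,0,0],[-0.003,0,0.08],1],[[0,0,0],[0,0,0.07],1],[[0,0,0],[0,0,0.05],1],[[0,0,0],[0,0,0.029],1],[[0,0,0],[0,0.015,0],1],[[0,0,0],[0,0.015,0],1],[[0,0,0],[0,0.01,0],1],[[0,0,0],[0,0.01,0],1],[[0,0,0],[0,0.01,0],1]]'
python3 -m inch '[[[0,0,0],[0,0.01,0],1],[[0,0,0],[0,0.01,0],1]]'
```

```text
clock: 15.6
eef_pos: [0.4742, 0.1305, 0.0481]
tool_rot: [0.719, 0.695, 0.001, 0.001]
ft_force: [0.6, -0.5, 0.5]
grip_width: -0.0002
grasp_force: 0.0
clock: 15.77
eef_pos: [0.4771, 0.1303, 0.0475]
tool_rot: [0.719, 0.695, -0.001, -0.002]
ft_force: [-10.4, 0.8, 11.4]
grip_width: 0.0
grasp_force: 7.1
```

```bash
python3 -m inch '[[[0,0,0],[0,-0.04,0],1],[[0,0,0],[0,0,-0.06],1],[[0,0,0],[0,0,-0.06],1],[[0,0,0],[0,0.08,0],1],[[0,0,0],[0,0.08,0],1],[[0,0,0],[0,0.07,0],1],[[0,0,0],[0,0,0.03],1],[[0,0,0],[0,0,0.03],1],[[0,0,0],[0,0,0],1]]'
python3 plan.py .533 .13 .055 -.031 1
```

```text
clock: 16.52
eef_pos: [0.5332, 0.1277, 0.0626]
tool_rot: [0.719, 0.695, -0.002, -0.001]
ft_force: [-0.8, 0.1, -1.1]
grip_width: -0.0002
grasp_force: 0.0
p [0.5332 0.1277 0.0626] f [-0.8  0.1 -1.1] total turn deg [-0.3   0.08 -0.12] mm [-0.2  2.3 -7.6] t 16.5167
[-0.0008, 0.0002, -0.0003] [0.008, -0.001, 0.025]
```

```bash
python3 -m inch '[[[0,0,0],[0.008,0,0.01],1],[[0,0,0],[0,0,0.01],1],[[0,0,0],[0,0,0.005],1],[[0,0,0],[0,0,0.004],1],[[0,0,0],[0,0,0],1]]'
python3 -m inch '[[[0,0,0],[0,0,0.004],1],[[0,0,0],[0,0,0.003],1],[[0,0,0],[0,0,0],1],[[0,0,0],[0,0,0],1],[[0,0,0],[0,0,0],1],[[0,0,0],[0,0,0],1],[[0,0,0],[0,0,0],1]]'
```

```text
clock: 16.93
eef_pos: [0.5354, 0.1307, 0.0564]
tool_rot: [0.719, 0.695, -0.0, -0.0]
ft_force: [-0.3, 0.1, 0.3]
grip_width: -0.0001
grasp_force: 0.0
clock: 17.52
eef_pos: [0.536, 0.1307, 0.0551]
tool_rot: [0.719, 0.695, 0.0, 0.0]
ft_force: [-1.4, 0.3, 5.7]
grip_width: -0.0
grasp_force: 2.8
```

Contact is about 6 N, so I press harder, hold, then back off and look.

```bash
python3 -m inch '[[[0,0,0],[0,0,0.004],1],[[0,0,0],[0,0,0.004],1],[[0,0,0],[0,0,0.003],1],[[0,0,0],[0,0,0],1],[[0,0,0],[0,0,0],1],[[0,0,0],[0,0,0],1],[[0,0,0],[0,0,0],1],[[0,0,0],[0,0,0],1],[[0,0,0],[0,0,0],1],[[0,0,0],[0,0,0],1]]'
python3 -m inch '[[[0,0,0],[0,0,-0.02],1],[[0,0,0],[0,0,-0.03],1],[[0,0,0],[0,0,-0.12],1],[[0,0,0],[0,0,-0.12],1],[[0,0,0],[0,0,-0.13],1],[[0,0,0],[0,0,-0.13],0],[[0,0,0],[-0.05,0,0],-1],[[0,0,0],[0,0,0],-1],[[0,0,0],[0,0,0],-1],[[0,0,0],[0,0,0],-1]]'
python3 - <<'E'
from h import *
from workcell import vision
c=vision.camera('wrist'); k=2.6; q=[.533,.130,-.032]
uv=proj(c,place(q,np.array([[0,0,55]])/1e3))[0]; u,v=int(uv[0])-105,max(int(uv[1])-110,0)
im=cv2.resize(c['img'][v:v+220,u:u+220,::-1].copy(),None,fx=k,fy=k,interpolation=cv2.INTER_CUBIC)
for P,col in(([[45,50,55],[45,-50,55],[-45,-50,55],[-45,50,55],[45,50,55]],(255,0,0)),([[45.5,-52,43],[45.5,-190,43]],(0,0,255))):
    w=(proj(c,place(q,np.array(P)/1e3))-[u,v]+.5)*k-.5
    cv2.polylines(im,[np.round(w*8).astype(np.int32)],False,col,1,cv2.LINE_AA,3)
cv2.imwrite('pics/fin.png',im)
E
```

```text
clock: 18.35
eef_pos: [0.5361, 0.1308, 0.055]
tool_rot: [0.719, 0.695, 0.001, 0.001]
ft_force: [-8.8, -1.7, 24.4]
grip_width: -0.0
grasp_force: 12.3
clock: 19.18
eef_pos: [0.5345, 0.1157, 0.2147]
tool_rot: [0.719, 0.695, -0.001, -0.001]
ft_force: [0.0, 0.3, -0.7]
grip_width: 0.0605
grasp_force: 0.0
```

View pics/fin.png

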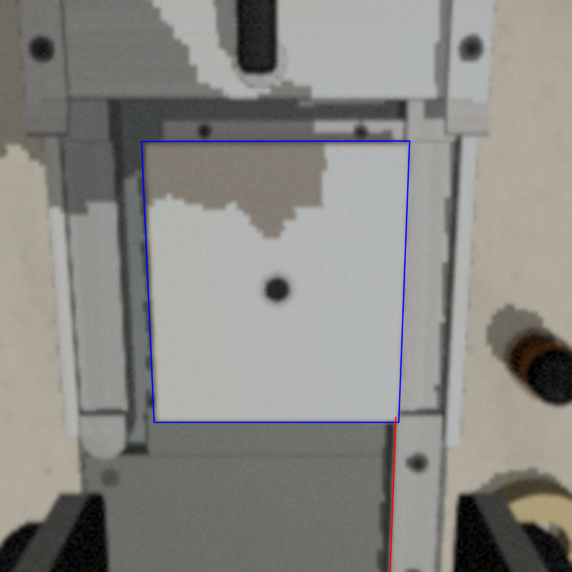

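The flat's outline, (142,140) to (410,422), coincides with the home position. It sits tight against the fence and end stop, and the cover is parked above it. Handing in.

```bash
python3 -c "
from workcell import workorder
print(workorder.job_done())"
```

```text
the job is handed in; nothing more can be done
None
```

The job is handed in: the cover is parked clear of the master, and the flat is pressed home (about 24 N) against the fence and end stop; hand-in gave no verdict.

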